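# Clamp a guitar neck blank in its gluing fixture

## Task

A dark wooden guitar neck blank lies loose in one of the two bench clamps, sticking out towards you. Push it lengthwise until its end is fully home against the clamp's upright column, then turn that clamp's T-handle clockwise (seen from above) until the resistance clearly rises and the blank is held firmly, without forcing the screw so hard that the wood is crushed. Then let go of the handle and leave the blank clamped and home.

Things in the scene. Friction and masses are not known exactly. Their poses are not given: they have to be found in the camera images.
- fixture: the clamp with the blank in it (its empty twin stands beside): 205 x 100 x 25 mm base with grey C-frame, fixed. Origin: bench top under the screw; z up, x to the column. Base x -95 to 110 mm; column face (stop) x 60; arm x -22 to 90, 36 wide, z 90 to 117, boss to z 125. Rails beside the blank: x -60 to 60, y +-22 to 32, z up to 33
- blank: loose dark wooden bar, 160 x 36 x 20 mm, 0.06 to 0.13 kg, flat on the base board (underside 25 mm above the bench). Origin: centre of its underside; x along it, towards the column. Home, its origin is at x = -20 mm in the fixture's frame, its near end at x = -100 mm (5 mm past the base's edge); it starts 20 to 40 mm short of that
- foot: round rubber-faced foot, 30 mm across, 12 mm high, which the screw lowers onto the blank. Origin: centre of its underside, on the screw's axis; it does not turn. It sinks 6.4 mm per rad of the handle; it starts 3 to 7 mm above the blank's top (45 mm above the bench). Once touching it presses about 7 N per mm of further sinking
- handle (a joint): T-handle on that clamp, rad, grows clockwise from above (tightening), 0 to 2.6, starts at 0 to 0.45. Steel bar 84 long, 14 wide, 20 mm high, centred on the screw, 146 to 166 mm above the bench at any angle, on a 12 mm shaft; at 0 along the fixture's y. Drag 0.15 N m; foot touches at about 1.0, then torque rises 0.3 N m per rad; 0.3 to 0.6 past touching is firm, 1.3 past crushes

How it is judged:
On the way:
1. the blank is pushed home against the column (within 8 mm) before the foot bears on it (x of blank in the frame of fixture above -0.028 m and contact force between blank and foot below 2 N), for 0.2 s.
At the end, for the whole second after the job is handed in: The blank's end is within 8 mm of the column, the blank lies along the fixture within 10 degrees, the foot presses on it with more than 8 N, and blank and handle are at rest (x of blank in the frame of fixture above -0.028 m and angle between the x axis of blank and the x axis of fixture, either way round below 0.175 rad and contact force between blank and foot above 8 N and linear speed of blank below 0.02 m/s and velocity of joint handle between -0.1 and 0.1 rad/s); the robot touches nothing.
It fails at once if the foot crushes the blank (more than 60 N) (contact force between blank and foot above 60 N).
It also fails if it takes over 59 s, if anything falls off the work surface, if the arm or the gripper's body presses on something with over 40 N, if the wrist force passes 120 N, or if a joint passes its speed limit or range.

## Robot

A 6-joint arm with a two-finger parallel gripper is mounted at the origin on the work surface. World frame = base frame: x ahead of the robot, y to its left, z up, the work surface at z = 0. Lengths are in m, angles in rad, forces in N, time in s.
With the tool pointing down it reaches from about 0.3 to 0.775 m from the base axis. Payload 14.6 kg.
Tool frame: the origin (TCP) lies on the centre line of the jaws, within the pads' length; the fingertips stand 19 mm ahead of it and the grasp point (between the pads) is the TCP (ctrl.tip_reach is the distance from the TCP to the fingertips, in m); x points along the fingers, y is the direction in which the jaws open and shut, and the axes are right-handed (so a half turn about x gives the same grasp; the last joint's range is limited). The gripper opens to 94 mm and grips with 3 to 60 N. Pads are 16 mm wide; open, the fingers measure 119 mm over their backs; the gripper's body (75 mm by 177 mm) begins 78 mm behind the grasp point.
Start: joints at [-1.286, 0.3, 1.521, -0, 1.321, -0.067], TCP at [0.19, -0.516, 0.224] pointing down, gripper open.
Joint ranges: [-3.03, 3.03], [-0.79, 2.21], [0.23, 2.52], [-1.04, 4.18], [0, 3.07], [-2.55, 2.55]. Speed limits (rad/s): [2.22, 2.22, 2.57, 3.14, 3.14, 3.14].

## Interface

Orientations are given as [roll, pitch, yaw] about the fixed x, y, z axes, in that order (R = Rz(yaw) Ry(pitch) Rx(roll)).
In Python, from station import ctrl, optics, models gives the robot as it stands. The module is installed in compiled form; this text tells all that it offers.
- The arm moves only by the tool arm_command, never from a script. Its argument "deltas" is a list of rows, each an object with "translation": the shift along the tool's x, y, z in units of 25 mm (1.0 is 25 mm), a list of three; "turn": the turn, a rotation vector about the tool's x, y, z in units of 5 degrees (1.0 is 5 degrees), a list of three. In form: [{"translation": [x, y, z], "turn": [rx, ry, rz]}, ...]. A call has 1 to 12 rows; each row is the pose to reach, as a shift and turn from the pose commanded when the call began, along the tool's axes at that moment; what a row does not reach only later rows make up. A row lasts 1/12 s, in which the tool goes at most 41.7 mm and 7.16 degrees, less where a joint would pass 70% of its speed; a pose out of reach is approached as far as the arm can. A call with a gripper value outside its range is refused whole. "gripper" is the finger opening in mm, from 0 to 94, set as the call begins (left out, the last holds). The fingers move at their own pace and stop on an object; "force" is the grip in N (left out, the last holds). Time passes only in rows, so rows that repeat a pose let the fingers close. It gives the time, the measured TCP pose, the force and the opening at its end, in the units of the state.
- ctrl.get_obs(): the state, without advancing time (a new reading comes with each control period).
- optics.camera(name): name is "scene" or "top" or "wrist"; returns the picture (420x560x3 uint8, red, green, blue); there is no depth.
- optics.get_calibration(name): a dict with "K" (3x3 intrinsics, pixels), "origin" and "orientation" of the camera in the world. Camera axes: x right, y down, z forward; pixel columns grow to the right and rows downward; lengths in m; the calibration is good to about 2 mm. A picture is of the moment at which its call begins: read the wrist's pose just before it. get_calibration takes no time and is no camera call; for the wrist camera it gives the pose at the moment of the call.
- ctrl.hand_in(): hands the job in, once; it reports no verdict.
Trained networks look in the newest picture that a camera, given by its name, has taken for a name from the list of things; names that differ only in an ending like _2 or _b are one class to them, and where a whole thing is asked for, a point or a joint stands for the part that bears it (a point fixed in the world has none). Each returns a list of dicts, best first, with "score" (0 to 1); they miss things now and then, are a little off and sometimes report something else, mostly with a low value. They report only what shows in the picture. A call takes as long as a camera call.
- models.look_for(target, camera): "box" ([left, top, right, bottom] in pixels, round what is visible of it).
- models.cut_out(target, camera): "pixels" (420x560 bool, what is visible of it) and "box" ([left, top, right, bottom] in pixels, round what is visible of it).
- models.mark_of(target, camera): "at" ([column, row] in pixels: a listed point, or the origin of a listed thing).
The state is a dict: "time_s": time; "qpos": joint angles; "joint_vel": joint speeds; "tau": joint torques, N m; "ee_pos": TCP position; "eef_rot": TCP orientation; "force": force on the tool from outside, world axes, zero at the start; "moment": the same for the moment, N m; "grip_width": finger opening in m.
Only numpy, scipy, OpenCV 4.12 (cv2) and the standard library are available. Lean on these libraries where they do the work, as an engineer would, in place of code of your own. Each camera call takes 0.05 s, during which the arm holds its last target.

## Working session

There is one attempt and no reset: what is moved stays moved. The work goes in short steps, Python scripts to look and compute and a tool call to move; the robot and the scene stay as the last step left them, time stands still between calls to the robot, and variables do not carry over. Pictures are saved under pics/ and viewed, and the job is handed in when it is done.

Besides the shell and the picture viewer there is one more tool, called after "Request:" by a JSON object that holds its "fn" and its "kwargs", one argument or row to a line. arm_command: Moves the arm, as the interface text tells. Its arguments: {"type":"object","properties":{"deltas":{"type":"array"},"gripper":{"type":"number"},"force":{"type":"number"}},"required":["deltas"]}

```bash
mkdir -p pics; cat > h.py <<'E'
import numpy as np, cv2
from station import ctrl, optics, models
from scipy.spatial.transform import Rotation as R
def cal(n):
    c=optics.get_calibration(n); return np.array(c["K"]),np.array(c["origin"]),np.array(c["orientation"])
def rot(o):
    o=np.array(o); return o if o.shape==(3,3) else R.from_euler('xyz',o).as_matrix()
def ray(n,px,z):
    K,o,r=cal(n); d=rot(r)@np.linalg.inv(K)@np.array([px[0],px[1],1.]); return o+d*(z-o[2])/d[2]
def proj(n,P):
    K,o,r=cal(n); p=K@(rot(r).T@(np.array(P)-o)); return p[:2]/p[2]
def save(n,f):
    im=optics.camera(n); cv2.imwrite('pics/'+f,im[:,:,::-1]); return im
E
python3 - <<'E'
from h import *
print(ctrl.get_obs())
for n in("scene","top"):
    save(n,n+'0.png'); print(n,optics.get_calibration(n))
    for t in("fixture","blank","foot","handle"):
        try:
            print(t,[(np.round(d["at"],1),round(d["score"],2)) for d in models.mark_of(t,n)],[(np.round(d["box"]),round(d["score"],2)) for d in models.look_for(t,n)])
        except Exception as e: print(t,e)
print(ctrl.get_obs()["time_s"])
E
```

```text
{'time_s': 0.0, 'qpos': array([-1.28561656e+00,  3.00465220e-01,  1.52164575e+00,  1.98066691e-05,
        1.32069070e+00, -6.65926379e-02]), 'joint_vel': array([ 0.00024735,  0.00102655, -0.00084985, -0.0011626 , -0.00069814,
        0.0019524 ]), 'tau': array([-7.82476745e-04, -5.31814992e+01, -3.52735662e+01,  7.07678357e-02,
        2.43098818e-02, -8.69456562e-05]), 'ee_pos': array([ 0.18944023, -0.51606346,  0.22386219]), 'eef_rot': array([-1.65325536,  1.56958715,  1.84010478]), 'force': array([-0.16816171, -0.10754656,  0.60000508]), 'moment': array([-0.01926975,  0.00794487,  0.00885307]), 'grip_width': 0.09364420879841172}
scene {'K': array([[469.40391435,   0.        , 284.32306399],
       [  0.        , 469.40391435, 211.88724524],
       [  0.        ,   0.        ,   1.        ]]), 'origin': array([0.95349416, 0.33972789, 0.76345364]), 'orientation': array([-2.4831012 , -0.01349829,  2.34678522])}
fixture [(array([204.8, 172.8]), 0.55)] [(array([150., 101., 255., 214.]), 0.9)]
blank [(array([225.2, 148. ]), 0.69)] [(array([194., 121., 257., 171.]), 0.88)]
foot [(array([204. , 156.2]), 0.62)] [(array([149., 103., 255., 211.]), 0.3)]
handle it knows: blank, fixture, foot
top {'K': array([[465.96978171,   0.        , 277.27737049],
       [  0.        , 465.96978171, 216.73745034],
       [  0.        ,   0.        ,   1.        ]]), 'origin': array([ 0.43277108, -0.01409488,  1.10220193]), 'orientation': array([-2.96944547,  0.00332825, -1.54101298])}
fixture [(array([383.9, 240.9]), 0.71)] [(array([359., 192., 424., 283.]), 0.94)]
blank [(array([389.5, 241.2]), 0.74), (array([389.6, 268.9]), 0.73)] [(array([380., 234., 405., 306.]), 0.62)]
foot [(array([390.4, 244.5]), 0.52)] []
handle it knows: blank, fixture, foot
0.7
```

```bash
python3 - <<'E'
import cv2
a=cv2.imread('pics/scene0.png');b=cv2.imread('pics/top0.png')
cv2.imwrite('pics/s1.png',cv2.resize(a[80:260,100:340],None,fx=3.3,fy=3.3,interpolation=cv2.INTER_CUBIC))
cv2.imwrite('pics/t1.png',cv2.resize(b[170:340,240:460],None,fx=3.5,fy=3.5,interpolation=cv2.INTER_CUBIC))
E
```

```text
(no output)
```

View pics/s1.png

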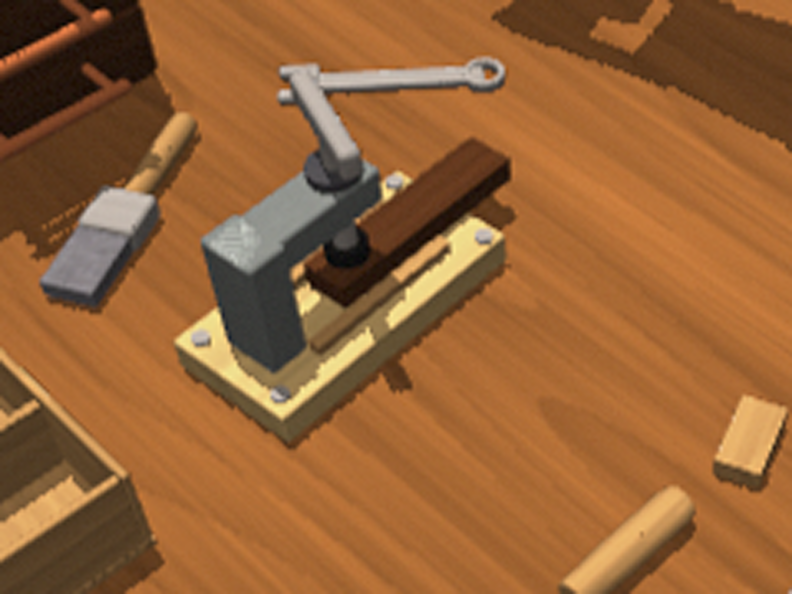

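View pics/t1.png

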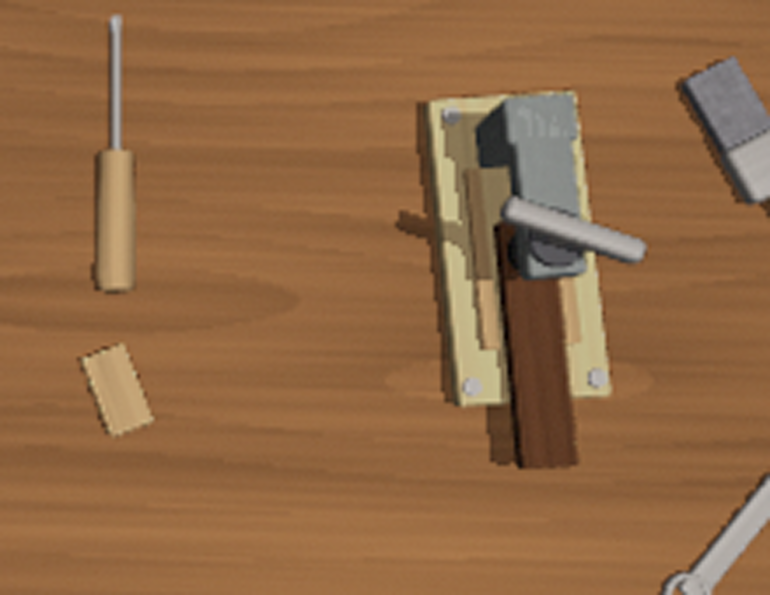

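View pics/top0.png

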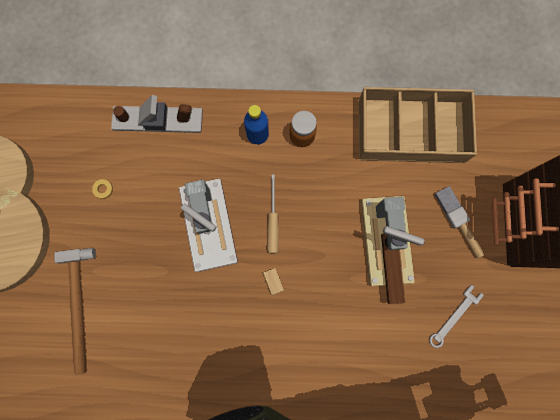

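The scene shows the blank in the cream-based clamp, which sits right of centre in the top view, with the blank's near end at about (396,302). In the crop, the base-top corners are near (430,103), (577,92), (609,395) and (460,405). The handle ends are near (508,207) and (640,252). Next I turn these into positions.

```bash
python3 - <<'E'
from h import *
from scipy.optimize import least_squares
u=lambda p:(p[0]/3.5+240-.35,p[1]/3.5+170-.35)
s=lambda p:(p[0]/3.3+100-.35,p[1]/3.3+80-.35)
c=[u(p) for p in [(430,103),(577,92),(609,395),(460,405)]]
w=np.array([ray('top',p,.025) for p in c]); print(w.round(4))
print([np.linalg.norm(w[i]-w[(i+1)%4]).round(4) for i in range(4)])
# scene corners: far-right top corner etc (column end left, near end right)
cs=[s(p) for p in [(178,345),(290,412),(505,240),(402,175)]]
ws=np.array([ray('scene',p,.025) for p in cs]); print('scene',ws.round(4))
loc=np.array([(.11,.05),(.11,-.05),(-.095,-.05),(-.095,.05)])
def fit(w):
    f=lambda q:((R.from_euler('z',q[2]).as_matrix()[:2,:2]@loc.T).T+q[:2]-w[:,:2]).ravel()
    r=least_squares(f,[w[:,0].mean(),w[:,1].mean(),0]);return r.x,r.fun.reshape(-1,2)
q,res=fit(w);print(q,res.round(4))
# which scene corners map: cs0 = column end, y+? 
for order in ([0,1,2,3],):
    print('scene fit',fit(ws[order]))
for p in [(518,467),(578,464)]: print('blank near', ray('top',u(p),.045).round(4))
for p in [(470,140),(510,165)]: print('blank near scene top corners', ray('scene',s(p),.045).round(4))
hs=[ray('top',u(p),.16) for p in [(506,210),(642,252)]];print('h',np.round(hs,4),np.linalg.norm(hs[0]-hs[1]),(hs[0]+hs[1])/2)
hs=[ray('scene',s(p),.16) for p in [(304,75),(345,165)]];print('h',np.round(hs,4),np.linalg.norm(hs[0]-hs[1]),(hs[0]+hs[1])/2)
E
```

```text
[[ 0.668  -0.2048  0.025 ]
 [ 0.6785 -0.3039  0.025 ]
 [ 0.4763 -0.3214  0.025 ]
 [ 0.4669 -0.224   0.025 ]]
[np.float64(0.0997), np.float64(0.203), np.float64(0.0978), np.float64(0.202)]
scene [[ 0.6788 -0.2958  0.025 ]
 [ 0.6628 -0.2037  0.025 ]
 [ 0.4697 -0.2187  0.025 ]
 [ 0.4771 -0.3148  0.025 ]]
[ 0.56498513 -0.26422277  0.09271046] [[ 0.0018  0.0005]
 [ 0.0006  0.0001]
 [-0.0013 -0.0014]
 [-0.0012  0.0008]]
scene fit (array([ 0.56465153, -0.25879934,  0.07425692]), array([[-0.00818492,  0.09501459],
       [ 0.01523833, -0.09678358],
       [ 0.00387453, -0.09700997],
       [-0.01092794,  0.09877896]]))
blank near [ 0.4283 -0.2569  0.045 ]
blank near [ 0.4313 -0.2951  0.045 ]
blank near scene top corners [ 0.434  -0.2908  0.045 ]
blank near scene top corners [ 0.4317 -0.2532  0.045 ]
h [[ 0.5761 -0.2251  0.16  ]
 [ 0.5537 -0.3037  0.16  ]] 0.08171443688201149 [ 0.56489592 -0.26435679  0.16      ]
h [[ 0.5487 -0.3023  0.16  ]
 [ 0.5818 -0.2241  0.16  ]] 0.08485760360566914 [ 0.56524879 -0.26317381  0.16      ]
```

```bash
cat >> h.py <<'E'
F0=np.array([.565,-.2635,0]);FY=.093
FR=R.from_euler('z',FY).as_matrix()
def go(target,yaw_y):
    """target TCP world; tool x down, tool y along world angle yaw_y (mod pi). prints units"""
    o=ctrl.get_obs(); T=R.from_euler('xyz',o["eef_rot"]).as_matrix()
    tr=T.T@(np.array(target)-o["ee_pos"])/.025
    best=None
    for k in(0,np.pi):
        y=np.array([np.cos(yaw_y+k),np.sin(yaw_y+k),0]);x=np.array([0,0,-1.])
        W=np.column_stack([x,y,np.cross(x,y)])
        v=R.from_matrix(T.T@W).as_rotvec()/np.radians(5)
        print('tr',tr.round(3),'turn',v.round(3))
def st():
    o=ctrl.get_obs(); T=R.from_euler('xyz',o["eef_rot"]).as_matrix()
    print(o["time_s"],'p',o["ee_pos"].round(4),'fix',(FR.T@(o["ee_pos"]-F0)).round(4),'q',o["qpos"].round(3),'F',o["force"].round(1),'M',o["moment"].round(2),'gw',round(o["grip_width"],4));return T
E
python3 - <<'E'
from h import *
print(st().round(3))
for p in[(-.165,.002,.15),(-.165,.002,.052)]: go(F0+FR@np.array(p),FY+np.pi/2)
E
```

```text
0.7 p [ 0.1895 -0.5163  0.2245] fix [-0.3973 -0.2168  0.2245] q [-1.286  0.3    1.521 -0.     1.321 -0.067] F [-0.2  0.8  0. ] M [-0.01 -0.04 -0.01] gw 0.0941
[[-0.     0.345 -0.939]
 [-0.    -0.939 -0.345]
 [-1.     0.     0.   ]]
tr [  2.979  -6.083 -11.224] turn [-33.034   0.      0.   ]
tr [  2.979  -6.083 -11.224] turn [ 2.966  0.    -0.   ]
tr [  6.899  -6.083 -11.224] turn [-33.034   0.      0.   ]
tr [  6.899  -6.083 -11.224] turn [ 2.966  0.    -0.   ]
```

Request:
{"fn": "arm_command", "kwargs": {
  "deltas": [
    {"translation": [1, -2, -3.6], "turn": [1, 0, 0]},
    {"translation": [2.98, -6.08, -11.22], "turn": [2.97, 0, 0]},
    {"translation": [2.98, -6.08, -11.22], "turn": [2.97, 0, 0]},
    {"translation": [2.98, -6.08, -11.22], "turn": [2.97, 0, 0]},
    {"translation": [2.98, -6.08, -11.22], "turn": [2.97, 0, 0]},
    {"translation": [2.98, -6.08, -11.22], "turn": [2.97, 0, 0]},
    {"translation": [2.98, -6.08, -11.22], "turn": [2.97, 0, 0]},
    {"translation": [2.98, -6.08, -11.22], "turn": [2.97, 0, 0]},
    {"translation": [2.98, -6.08, -11.22], "turn": [2.97, 0, 0]},
    {"translation": [2.98, -6.08, -11.22], "turn": [2.97, 0, 0]},
    {"translation": [2.98, -6.08, -11.22], "turn": [2.97, 0, 0]},
    {"translation": [2.98, -6.08, -11.22], "turn": [2.97, 0, 0]}
  ],
  "gripper": 0
}}

```text
time_s: 1.7
ee_pos: [0.3999, -0.2779, 0.1503]
eef_rot: [2.183, 1.57, -0.868]
force: [0.4, 0.2, 0.9]
grip_width: 0.0174
```

```bash
python3 - <<'E'
from h import *
save('wrist','w1.png')
st(); go(F0+FR@np.array((-.165,.002,.052)),FY+np.pi/2)
for t in("fixture","blank","foot"):
    print(t,[(np.round(d["at"],1),round(d["score"],2)) for d in models.mark_of(t,'wrist')])
E
```

```text
1.75 p [ 0.3999 -0.278   0.1503] fix [-0.1657  0.0009  0.1503] q [-0.683  0.239  1.782 -0.     1.12   0.797] F [-0.5  0.1  0.4] M [ 0.   -0.02  0.04] gw 0.0132
tr [ 3.932 -0.048 -0.028] turn [ 3.5976e+01 -9.0000e-03  7.0000e-03]
tr [ 3.932 -0.048 -0.028] turn [-0.024 -0.005 -0.006]
fixture [(array([281.4,  34.6]), 0.78)]
blank [(array([283.7,  97.4]), 0.86)]
foot [(array([281.5,  16.1]), 0.62)]
```

View pics/w1.png

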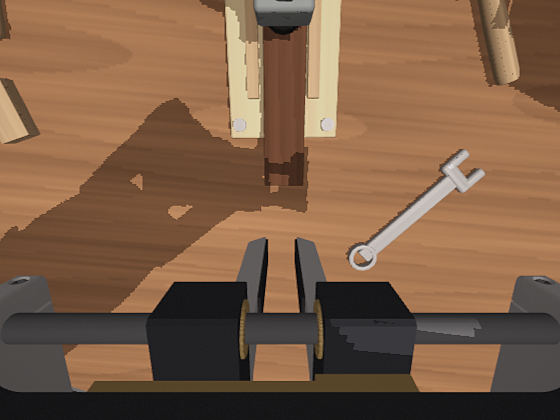

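The wrist view shows the blank straight ahead, with its near end at about (284,185), and the fingers in line with it. I go down, then push.

Request:
{"fn": "arm_command", "kwargs": {
  "deltas": [
    {"translation": [1.5, -0.05, 0], "turn": [0, 0, 0]},
    {"translation": [3, -0.05, -0.03], "turn": [0, 0, 0]},
    {"translation": [3.93, -0.05, -0.03], "turn": [0, 0, 0]},
    {"translation": [3.93, -0.05, -0.03], "turn": [0, 0, 0]},
    {"translation": [3.93, -0.05, -0.03], "turn": [0, 0, 0]}
  ],
  "gripper": 0
}}

```text
time_s: 2.32
ee_pos: [0.4008, -0.2758, 0.0517]
eef_rot: [-0.774, 1.569, 2.46]
force: [0.3, 0.1, 0.2]
grip_width: 0.0003
```

```bash
python3 - <<'E'
from h import *
save('wrist','w2.png')
st()
for x in(-.112,-.108,-.104):go(F0+FR@np.array((x,.001,.052)),FY+np.pi/2)
for p in [(0,0)]:pass
E
```

```text
2.3667 p [ 0.4014 -0.2763  0.0529] fix [-0.164   0.0025  0.0529] q [-0.678  0.387  1.853  0.     0.901  0.801] F [-0.2 -0.2  0.2] M [0.09 0.02 0.04] gw 0.0003
tr [ 0.038  0.057 -2.082] turn [ 3.599e+01 -1.300e-02  1.300e-02]
tr [ 0.038  0.057 -2.082] turn [-0.01  -0.008 -0.008]
tr [ 0.038  0.057 -2.242] turn [ 3.599e+01 -1.300e-02  1.300e-02]
tr [ 0.038  0.057 -2.242] turn [-0.01  -0.008 -0.008]
tr [ 0.038  0.057 -2.402] turn [ 3.599e+01 -1.300e-02  1.300e-02]
tr [ 0.038  0.057 -2.402] turn [-0.01  -0.008 -0.008]
```

View pics/w2.png

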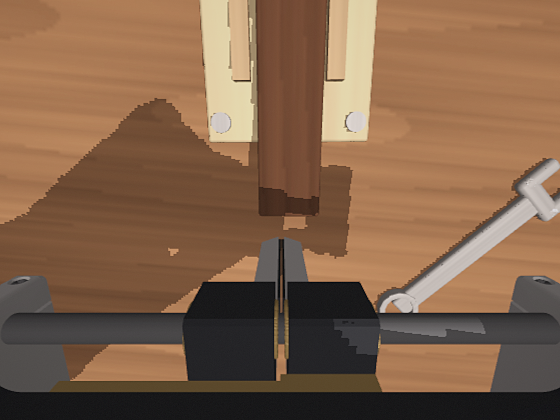

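The fingers are closed, with the blank end at (289,195) and the fingertips at (281,240). The offset is about 3 mm, so I shift right a little while pushing.

Request:
{"fn": "arm_command", "kwargs": {
  "deltas": [
    {"translation": [0, 0.12, -0.3], "turn": [0, 0, 0]},
    {"translation": [0, 0.12, -0.6], "turn": [0, 0, 0]},
    {"translation": [0, 0.12, -0.8], "turn": [0, 0, 0]},
    {"translation": [0, 0.12, -1.0], "turn": [0, 0, 0]},
    {"translation": [0, 0.12, -1.2], "turn": [0, 0, 0]},
    {"translation": [0, 0.12, -1.4], "turn": [0, 0, 0]},
    {"translation": [0, 0.12, -1.6], "turn": [0, 0, 0]},
    {"translation": [0, 0.12, -1.8], "turn": [0, 0, 0]},
    {"translation": [0, 0.12, -1.9], "turn": [0, 0, 0]},
    {"translation": [0, 0.12, -2.0], "turn": [0, 0, 0]}
  ]
}}

```text
time_s: 3.2
ee_pos: [0.4515, -0.2739, 0.0516]
eef_rot: [-0.617, 1.571, 2.617]
force: [0.0, 0.6, -0.4]
grip_width: 0.0006
```

```bash
python3 - <<'E'
from h import *
save('wrist','w3.png');save('top','t3.png')
st()
im=cv2.imread('pics/t3.png');cv2.imwrite('pics/t3c.png',cv2.resize(im[170:340,300:460],None,fx=3.5,fy=3.5,interpolation=cv2.INTER_CUBIC))
E
```

```text
3.3 p [ 0.4514 -0.2739  0.0516] fix [-1.141e-01  1.000e-04  5.160e-02] q [-0.615  0.464  1.739  0.     0.939  0.863] F [0.1 0.5 0.3] M [ 0.03 -0.04 -0.02] gw 0.0008
```

View pics/w3.png

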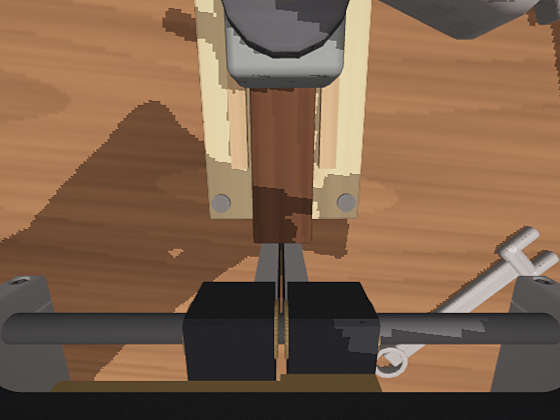

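View pics/t3c.png

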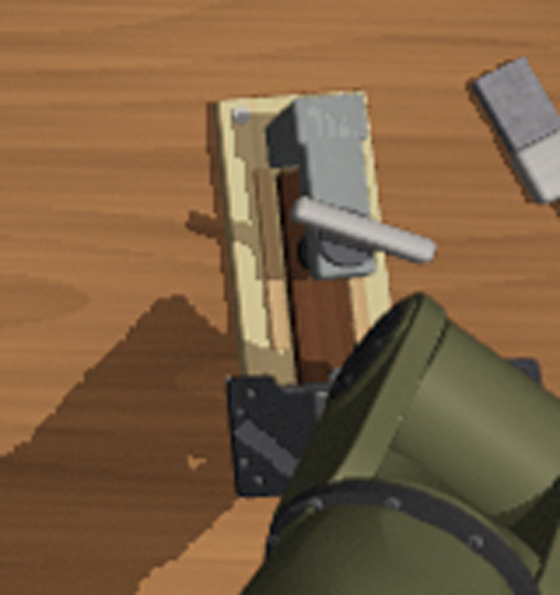

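The blank moved in and its end is in contact with the fingers at about (282,243). There is no stop force yet, so I continue slowly.

Request:
{"fn": "arm_command", "kwargs": {
  "deltas": [
    {"translation": [0, 0, -0.05], "turn": [0, 0, 0]},
    {"translation": [0, 0, -0.1], "turn": [0, 0, 0]},
    {"translation": [0, 0, -0.15], "turn": [0, 0, 0]},
    {"translation": [0, 0, -0.2], "turn": [0, 0, 0]},
    {"translation": [0, 0, -0.2], "turn": [0, 0, 0]}
  ]
}}

```text
time_s: 3.72
ee_pos: [0.4558, -0.2736, 0.0517]
eef_rot: [-0.206, 1.57, 3.028]
force: [-3.1, -0.8, 1.4]
grip_width: 0.0002
```

```bash
python3 -c "
from h import *
st()"
```

```text
3.7167 p [ 0.4558 -0.2736  0.0517] fix [-1.096e-01  1.000e-04  5.170e-02] q [-6.090e-01  4.710e-01  1.728e+00 -1.000e-03  9.440e-01  8.690e-01] F [-3.1 -0.8  1.4] M [-0.07  0.73  0.07] gw 0.0002
```

Request:
{"fn": "arm_command", "kwargs": {
  "deltas": [
    {"translation": [0, 0, -0.04], "turn": [0, 0, 0]},
    {"translation": [0, 0, -0.08], "turn": [0, 0, 0]},
    {"translation": [0, 0, -0.08], "turn": [0, 0, 0]}
  ]
}}

```text
time_s: 3.97
ee_pos: [0.4561, -0.2736, 0.0517]
eef_rot: [-0.24, 1.566, 2.994]
force: [-19.7, -2.1, 12.1]
grip_width: 0.0005
```

```bash
python3 -c "
from h import *
st()"
```

```text
3.9667 p [ 0.4561 -0.2736  0.0517] fix [-1.093e-01  1.000e-04  5.170e-02] q [-0.608  0.473  1.724 -0.003  0.949  0.872] F [-19.7  -2.1  12.1] M [-0.43  3.71  0.03] gw 0.0005
```

The force rose to 20 N with no further motion, so the blank is home. I back off and rise.

Request:
{"fn": "arm_command", "kwargs": {
  "deltas": [
    {"translation": [0, 0, 0.6], "turn": [0, 0, 0]},
    {"translation": [0, 0, 1.2], "turn": [0, 0, 0]},
    {"translation": [-1.5, 0, 1.4], "turn": [0, 0, 0]},
    {"translation": [-3, 0, 1.4], "turn": [0, 0, 0]},
    {"translation": [-4.5, 0, 1.4], "turn": [0, 0, 0]},
    {"translation": [-6, 0, 1.4], "turn": [0, 0, 0]},
    {"translation": [-7.6, 0, 1.4], "turn": [0, 0, 0]},
    {"translation": [-7.6, 0, 1.4], "turn": [0, 0, 0]},
    {"translation": [-7.6, 0, 1.4], "turn": [0, 0, 0]}
  ],
  "gripper": 60
}}

```text
time_s: 4.72
ee_pos: [0.4239, -0.277, 0.2435]
eef_rot: [2.436, 1.566, -0.613]
force: [-0.1, 0.1, -0.9]
grip_width: 0.057
```

```bash
python3 - <<'E'
from h import *
save('wrist','w4.png');save('scene','s4.png')
st()
im=cv2.imread('pics/s4.png');cv2.imwrite('pics/s4c.png',cv2.resize(im[80:260,100:340],None,fx=3.3,fy=3.3,interpolation=cv2.INTER_CUBIC))
# predicted handle angle
for th in(.3,.4,.5): print(th,np.degrees(FY+np.pi/2-th)); go(F0+[0,0,.22],FY-th)
E
```

```text
4.8167 p [ 0.423  -0.2763  0.2406] fix [-0.1426  0.0004  0.2406] q [-0.651  0.188  1.622  0.     1.333  0.827] F [ 0.3  0.3 -0.8] M [ 0.   -0.   -0.08] gw 0.0595
0.3 78.13977364079196
tr [ 0.82   0.014 -5.703] turn [-1.4567e+01  2.0000e-03  1.6000e-02]
tr [ 0.82   0.014 -5.703] turn [ 2.1433e+01  1.7000e-02 -2.0000e-03]
0.4 72.41019568948373
tr [ 0.82   0.014 -5.703] turn [-1.3421e+01  2.0000e-03  1.5000e-02]
tr [ 0.82   0.014 -5.703] turn [ 2.2579e+01  1.7000e-02 -3.0000e-03]
0.5 66.6806177381755
tr [ 0.82   0.014 -5.703] turn [-1.2275e+01  3.0000e-03  1.5000e-02]
tr [ 0.82   0.014 -5.703] turn [ 2.3725e+01  1.7000e-02 -4.0000e-03]
```

View pics/w4.png

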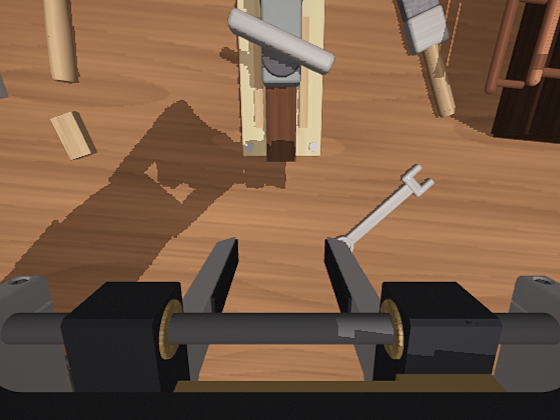

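View pics/s4c.png

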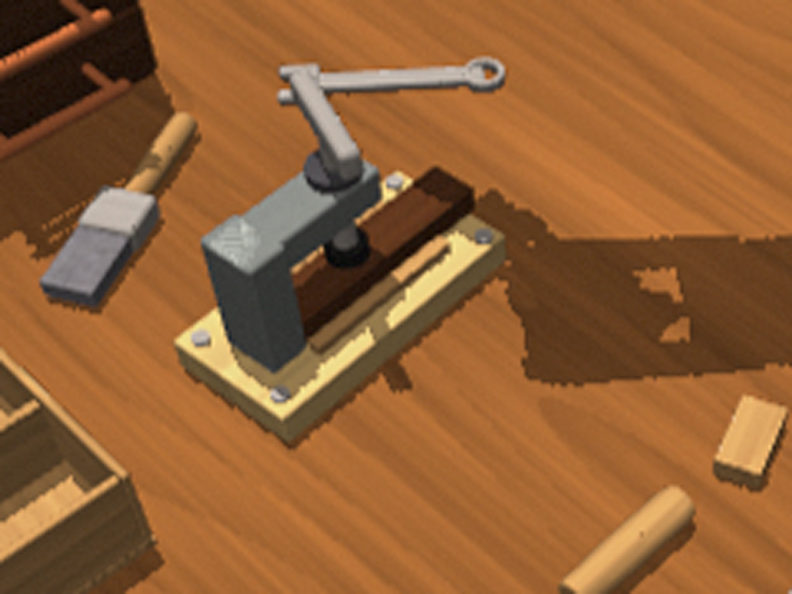

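The blank's end now sits against the column and the handle has not moved. In the wrist view, the handle ends are near (237,20) and (325,62).

```bash
python3 - <<'E'
from h import *
a=[ray('wrist',p,.16) for p in[(238,20),(324,62)]];d=a[0]-a[1];ang=np.arctan2(d[1],d[0])
print(np.round(a,4),(a[0]+a[1])/2,np.linalg.norm(d),'theta',FY+np.pi/2-ang)
e=[ray('wrist',p,.045) for p in[(267,160),(294,160)]]
print('blank end fix',[(FR.T@(x-F0)).round(4) for x in e])
go(F0+[0,0,.22],ang-np.pi/2)
E
```

```text
[[ 0.5735 -0.2318  0.16  ]
 [ 0.5518 -0.2975  0.16  ]] [ 0.56265652 -0.26467311  0.16      ] 0.06922799302109879 theta 0.4128439875052583
blank end fix [array([-0.0999,  0.0166,  0.045 ]), array([-0.0999, -0.016 ,  0.045 ])]
tr [ 0.82   0.014 -5.703] turn [-1.3274e+01  3.0000e-03  1.5000e-02]
tr [ 0.82   0.014 -5.703] turn [ 2.2726e+01  1.7000e-02 -3.0000e-03]
```

Request:
{"fn": "arm_command", "kwargs": {
  "deltas": [
    {"translation": [0.2, 0, -1.2], "turn": [-1.4, 0, 0]},
    {"translation": [0.4, 0, -2.4], "turn": [-2.8, 0, 0]},
    {"translation": [0.6, 0, -3.6], "turn": [-4.2, 0, 0]},
    {"translation": [0.8, 0, -4.8], "turn": [-5.6, 0, 0]},
    {"translation": [0.8, 0, -5.7], "turn": [-7, 0, 0]},
    {"translation": [0.8, 0, -5.7], "turn": [-8.4, 0, 0]},
    {"translation": [0.8, 0, -5.7], "turn": [-9.8, 0, 0]},
    {"translation": [0.8, 0, -5.7], "turn": [-11.2, 0, 0]},
    {"translation": [0.8, 0, -5.7], "turn": [-12.6, 0, 0]},
    {"translation": [0.8, 0, -5.7], "turn": [-13.3, 0, 0]},
    {"translation": [0.8, 0, -5.7], "turn": [-13.3, 0, 0]},
    {"translation": [0.8, 0, -5.7], "turn": [-13.3, 0, 0]}
  ]
}}

```text
time_s: 5.82
ee_pos: [0.5649, -0.2633, 0.2201]
eef_rot: [-1.764, 1.568, 2.629]
force: [0.5, 1.1, -0.6]
grip_width: 0.0598
```

```bash
python3 - <<'E'
from h import *
save('wrist','w5.png')
st(); go(F0+[0,0,.156],FY-.41)
save('top','t5.png')
E
```

```text
5.8667 p [ 0.5649 -0.2633  0.2205] fix [-0.000e+00  2.000e-04  2.205e-01] q [-0.495  0.469  1.298  0.     1.376 -0.175] F [-0.8 -0.9  0.3] M [-0.04 -0.04  0.01] gw 0.0598
tr [2.58  0.009 0.008] turn [-0.036 -0.004  0.02 ]
tr [2.58  0.009 0.008] turn [3.5964e+01 3.2000e-02 6.0000e-03]
```

View pics/w5.png

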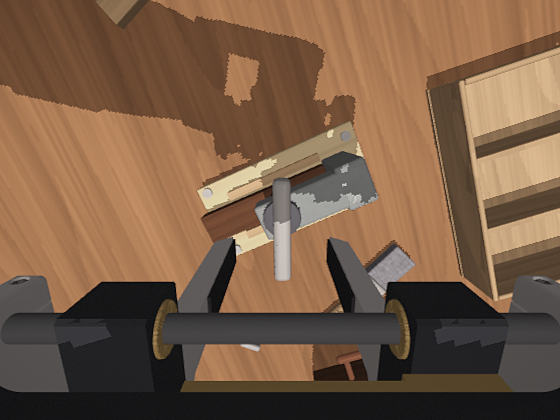

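The bar stands exactly vertical in the image at column 282, midway between the fingers. I go down and grip.

Request:
{"fn": "arm_command", "kwargs": {
  "deltas": [
    {"translation": [1.2, 0, 0], "turn": [0, 0, 0]},
    {"translation": [2.3, 0, 0], "turn": [0, 0, 0]},
    {"translation": [2.56, 0, 0], "turn": [0, 0, 0]},
    {"translation": [2.56, 0, 0], "turn": [0, 0, 0]},
    {"translation": [2.56, 0, 0], "turn": [0, 0, 0]}
  ]
}}

```text
time_s: 6.33
ee_pos: [0.5655, -0.2636, 0.1587]
eef_rot: [1.462, 1.57, -0.427]
force: [-0.0, -0.1, 0.0]
grip_width: 0.06
```

Request:
{"fn": "arm_command", "kwargs": {
  "deltas": [
    {"translation": [0, 0, 0], "turn": [0, 0, 0]},
    {"translation": [0, 0, 0], "turn": [0, 0, 0]},
    {"translation": [0, 0, 0], "turn": [0, 0, 0]},
    {"translation": [0, 0, 0], "turn": [0, 0, 0]},
    {"translation": [0, 0, 0], "turn": [0, 0, 0]},
    {"translation": [0, 0, 0], "turn": [0, 0, 0]}
  ],
  "gripper": 0,
  "force": 40
}}

```text
time_s: 6.83
ee_pos: [0.5652, -0.2634, 0.1579]
eef_rot: [1.466, 1.571, -0.423]
force: [0.1, 0.2, 0.4]
grip_width: 0.0235
```

```bash
python3 -c "
from h import *
st();save('wrist','w6.png')"
```

```text
6.8333 p [ 0.5652 -0.2634  0.1579] fix [0.0002 0.     0.1579] q [-0.495  0.52   1.372  0.     1.25  -0.177] F [0.1 0.2 0.4] M [ 0.02 -0.06  0.02] gw 0.0235
```

View pics/w6.png

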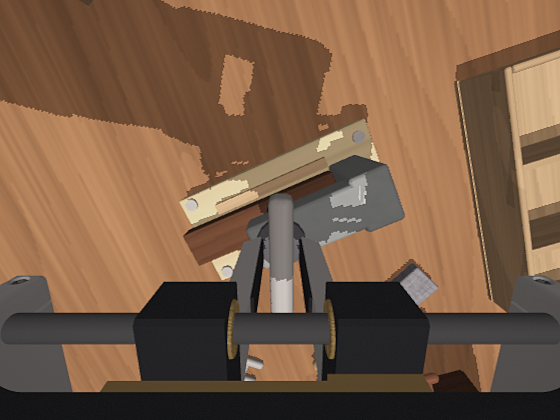

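Request:
{"fn": "arm_command", "kwargs": {
  "deltas": [
    {"translation": [0, 0, 0], "turn": [0, 0, 0]},
    {"translation": [0, 0, 0], "turn": [0, 0, 0]},
    {"translation": [0, 0, 0], "turn": [0, 0, 0]},
    {"translation": [0, 0, 0], "turn": [0, 0, 0]}
  ]
}}

```text
time_s: 7.22
ee_pos: [0.5654, -0.2635, 0.1578]
eef_rot: [1.516, 1.57, -0.372]
force: [3.0, -1.0, -0.3]
grip_width: 0.0136
```

```bash
python3 -c "
from h import *
st()"
```

```text
7.2167 p [ 0.5654 -0.2635  0.1578] fix [ 0.0004 -0.      0.1578] q [-0.495  0.52   1.372  0.     1.249 -0.177] F [ 3.  -1.  -0.3] M [-0.2  -0.59  0.07] gw 0.0136
```

Gripped at 13.6 mm. I turn clockwise by about 0.5 rad first.

Request:
{"fn": "arm_command", "kwargs": {
  "deltas": [
    {"translation": [0, 0, 0], "turn": [0.7, 0, 0]},
    {"translation": [0, 0, 0], "turn": [1.4, 0, 0]},
    {"translation": [0, 0, 0], "turn": [2.1, 0, 0]},
    {"translation": [0, 0, 0], "turn": [2.8, 0, 0]},
    {"translation": [0, 0, 0], "turn": [3.5, 0, 0]},
    {"translation": [0, 0, 0], "turn": [4.2, 0, 0]},
    {"translation": [0, 0, 0], "turn": [4.9, 0, 0]},
    {"translation": [0, 0, 0], "turn": [5.5, 0, 0]},
    {"translation": [0, 0, 0], "turn": [5.5, 0, 0]},
    {"translation": [0, 0, 0], "turn": [5.5, 0, 0]}
  ]
}}

```text
time_s: 8.05
ee_pos: [0.5657, -0.2637, 0.1578]
eef_rot: [1.921, 1.569, -0.448]
force: [7.1, -3.5, -2.3]
grip_width: 0.0142
```

```bash
cat >> h.py <<'E'
def th():
    T=st(); y=T[:,1]; a=np.arctan2(y[1],y[0]); t=(FY-a)
    print('theta tool',(t+np.pi/2)%np.pi-np.pi/2, t%np.pi)
E
python3 -c "
from h import *
th();save('scene','s7.png')
im=cv2.imread('pics/s7.png');cv2.imwrite('pics/s7c.png',cv2.resize(im[80:260,100:340],None,fx=3.3,fy=3.3,interpolation=cv2.INTER_CUBIC))"
```

```text
8.05 p [ 0.5657 -0.2637  0.1578] fix [ 0.0007 -0.0003  0.1578] q [-0.495  0.52   1.371  0.     1.248  0.303] F [ 7.1 -3.5 -2.3] M [-0.59 -1.18 -0.17] gw 0.0142
theta tool 0.8911230656709188 0.8911230656709186
```

View pics/s7c.png

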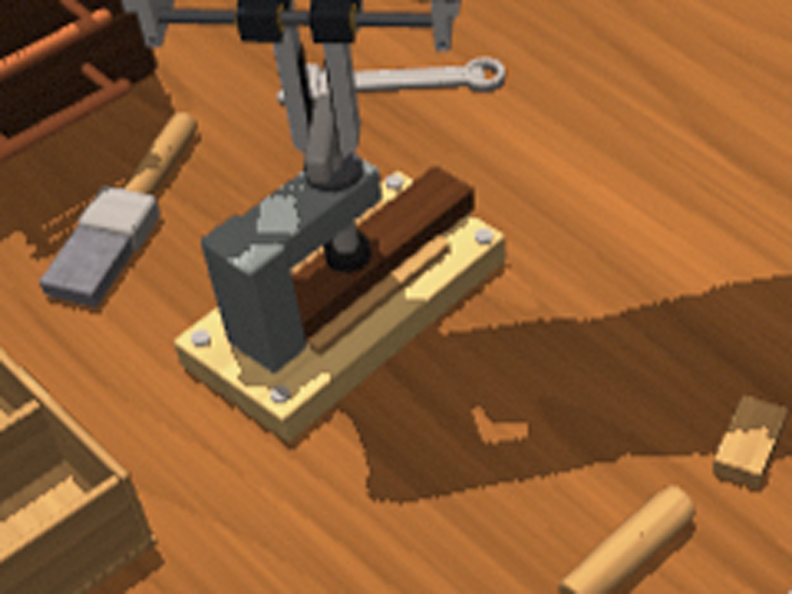

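The blank is still home, the handle is turning with the gripper, and the foot is near the blank. The moment (−0.17) is just the drag so far. I continue in small steps and watch Mz.

Request:
{"fn": "arm_command", "kwargs": {
  "deltas": [
    {"translation": [0, 0, 0], "turn": [0.6, 0, 0]},
    {"translation": [0, 0, 0], "turn": [1.2, 0, 0]},
    {"translation": [0, 0, 0], "turn": [1.8, 0, 0]},
    {"translation": [0, 0, 0], "turn": [2.4, 0, 0]},
    {"translation": [0, 0, 0], "turn": [2.4, 0, 0]},
    {"translation": [0, 0, 0], "turn": [2.4, 0, 0]}
  ]
}}

```text
time_s: 8.6
ee_pos: [0.5658, -0.2639, 0.1578]
eef_rot: [2.056, 1.568, -0.522]
force: [8.0, -4.7, -3.4]
grip_width: 0.0134
```

```bash
python3 -c "
from h import *
th()"
```

```text
8.6 p [ 0.5658 -0.2639  0.1578] fix [ 0.0008 -0.0005  0.1578] q [-0.495  0.52   1.371 -0.     1.248  0.513] F [ 8.  -4.7 -3.4] M [-0.8  -1.41 -0.07] gw 0.0134
theta tool 1.100573901305769 1.100573901305769
```

Request:
{"fn": "arm_command", "kwargs": {
  "deltas": [
    {"translation": [0, 0, 0], "turn": [0.6, 0, 0]},
    {"translation": [0, 0, 0], "turn": [1.2, 0, 0]},
    {"translation": [0, 0, 0], "turn": [1.2, 0, 0]},
    {"translation": [0, 0, 0], "turn": [1.2, 0, 0]}
  ]
}}

```text
time_s: 8.93
ee_pos: [0.5659, -0.264, 0.1578]
eef_rot: [2.13, 1.568, -0.553]
force: [9.3, -6.1, -3.6]
grip_width: 0.014
```

```bash
python3 -c "
from h import *
th();save('scene','s8.png')
im=cv2.imread('pics/s8.png');cv2.imwrite('pics/s8c.png',cv2.resize(im[120:200,150:250],None,fx=6,fy=6,interpolation=cv2.INTER_CUBIC))"
```

```text
8.9333 p [ 0.5659 -0.264   0.1578] fix [ 0.0008 -0.0006  0.1578] q [-0.495  0.52   1.371 -0.     1.248  0.617] F [ 9.3 -6.1 -3.6] M [-0.89 -1.55 -0.06] gw 0.014
theta tool 1.2052429970302665 1.2052429970302667
```

View pics/s8c.png

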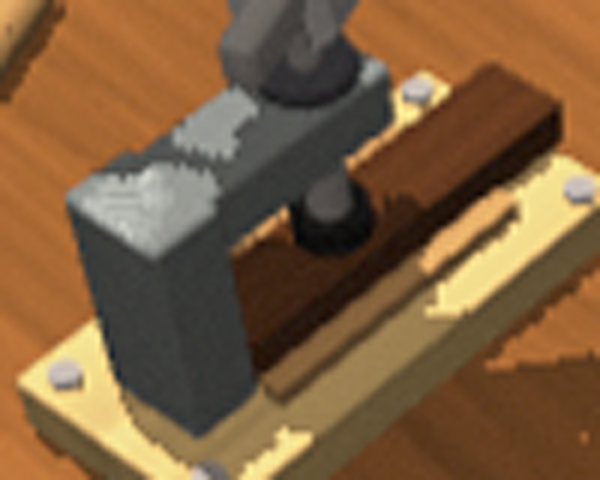

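The rest readings hide the drag, since friction holds once the motion stops. I read the moment while still turning.

Request:
{"fn": "arm_command", "kwargs": {
  "deltas": [
    {"translation": [0, 0, 0], "turn": [0.4, 0, 0]},
    {"translation": [0, 0, 0], "turn": [0.8, 0, 0]},
    {"translation": [0, 0, 0], "turn": [1.2, 0, 0]}
  ]
}}

```text
time_s: 9.23
ee_pos: [0.5659, -0.2641, 0.1578]
eef_rot: [2.189, 1.568, -0.6]
force: [9.0, -6.5, -4.1]
grip_width: 0.0136
```

```bash
python3 -c "
from h import *
th()"
```

```text
9.2333 p [ 0.5659 -0.2641  0.1578] fix [ 0.0008 -0.0007  0.1578] q [-0.495  0.52   1.371 -0.     1.247  0.723] F [ 9.  -6.5 -4.1] M [-1.02 -1.61  0.18] gw 0.0136
theta tool 1.3111550403701582 1.3111550403701584
```

Request:
{"fn": "arm_command", "kwargs": {
  "deltas": [
    {"translation": [0, 0, 0], "turn": [0.4, 0, 0]},
    {"translation": [0, 0, 0], "turn": [0.8, 0, 0]},
    {"translation": [0, 0, 0], "turn": [1.2, 0, 0]}
  ]
}}

```text
time_s: 9.48
ee_pos: [0.5659, -0.2642, 0.1578]
eef_rot: [2.259, 1.568, -0.635]
force: [9.7, -6.2, -5.2]
grip_width: 0.0137
```

```bash
python3 -c "
from h import *
th()"
```

```text
9.4833 p [ 0.5659 -0.2642  0.1578] fix [ 0.0009 -0.0008  0.1578] q [-0.495  0.52   1.371 -0.     1.247  0.828] F [ 9.7 -6.2 -5.2] M [-1.18 -1.66  0.25] gw 0.0137
theta tool 1.4158227482320447 1.415822748232045
```

The resistance has clearly risen: Mz was +0.25 N m while turning, against an expected ~0.27 at 0.4 rad past touch. I release and lift, then check.

Request:
{"fn": "arm_command", "kwargs": {
  "deltas": [
    {"translation": [0, 0, 0], "turn": [0, 0, 0]},
    {"translation": [0, 0, 0], "turn": [0, 0, 0]},
    {"translation": [0, 0, 0], "turn": [0, 0, 0]},
    {"translation": [0, 0, 0], "turn": [0, 0, 0]},
    {"translation": [0, 0, 0], "turn": [0, 0, 0]},
    {"translation": [0, 0, 0], "turn": [0, 0, 0]},
    {"translation": [-1, 0, 0], "turn": [0, 0, 0]},
    {"translation": [-2, 0, 0], "turn": [0, 0, 0]},
    {"translation": [-3, 0, 0], "turn": [0, 0, 0]},
    {"translation": [-4, 0, 0], "turn": [0, 0, 0]},
    {"translation": [-4, 0, 0], "turn": [0, 0, 0]},
    {"translation": [-4, 0, 0], "turn": [0, 0, 0]}
  ],
  "gripper": 60
}}

```text
time_s: 10.48
ee_pos: [0.5654, -0.2635, 0.2588]
eef_rot: [2.406, 1.568, -0.486]
force: [0.6, -0.6, -0.1]
grip_width: 0.0601
```

```bash
python3 -c "
from h import *
th();save('wrist','w9.png');save('scene','s9.png')
im=cv2.imread('pics/s9.png');cv2.imwrite('pics/s9c.png',cv2.resize(im[80:260,100:340],None,fx=3.3,fy=3.3,interpolation=cv2.INTER_CUBIC))"
```

```text
10.4833 p [ 0.5654 -0.2635  0.2588] fix [ 4.000e-04 -1.000e-04  2.588e-01] q [-0.495  0.445  1.244  0.     1.45   0.826] F [ 0.6 -0.6 -0.1] M [ 0.02  0.03 -0.  ] gw 0.0601
theta tool 1.4139717332164188 1.4139717332164188
```

View pics/w9.png

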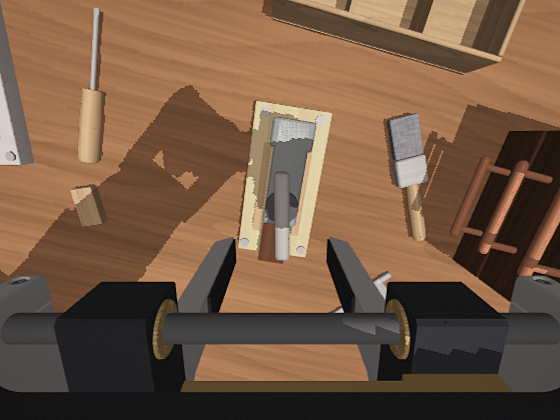

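View pics/s9c.png

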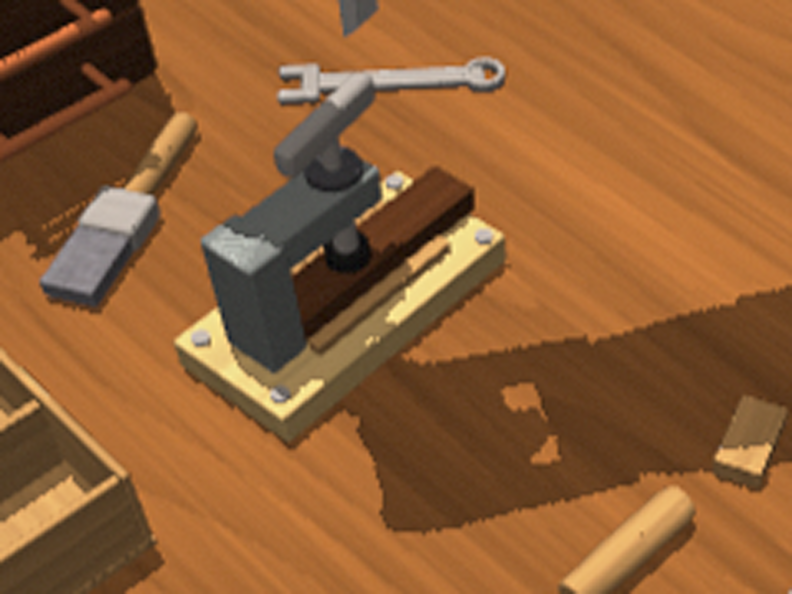

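The handle lies along the tool (vertical at column 282), so there is no spring-back, and the blank is still home. Next I check the foot's height against the picture.

```bash
python3 - <<'E'
from h import *
a=cv2.imread('pics/s4.png');b=cv2.imread('pics/s9.png')
K,o,r=cal('scene')
print('origin proj z45',proj('scene',F0+[0,0,.045]),proj('scene',F0+[0,0,.057]))
t=np.linspace(0,2*np.pi,200)
out=[]
for im in(a,b):
    c=cv2.resize(im[140:175,185:225],None,fx=16,fy=16,interpolation=cv2.INTER_NEAREST)
    for z,col in((.0425,(0,0,255)),(.046,(0,255,0)),(.049,(255,0,0))):
        p=np.array([proj('scene',F0+FR@np.array([.015*np.cos(s),.015*np.sin(s),z])) for s in t])
        p=((p+.5-[185,140])*16).astype(int)
        cv2.polylines(c,[p],True,col,1)
    out.append(c[:, :400] if 0 else cv2.resize(c,(400,350)))
cv2.imwrite('pics/cmp.png',np.hstack(out))
for n in('scene',):print([(d['at'],d['score']) for d in models.mark_of('foot',n)])
E
```

```text
origin proj z45 [204.99022497 157.53047162] [204.30322658 153.50863034]
[([201.7, 159.5], 0.63)]
```

View pics/cmp.png

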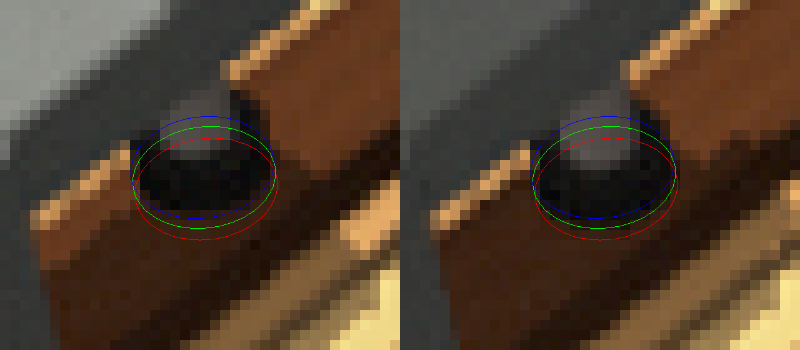

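The left panel (before) shows the foot's lower edge at row ~212, and the right panel (after) at ~222. That is about 1 px, less than the full 6.4 mm of screw travel would give, which suggests the foot stopped on the wood. I compare the intermediate pictures to confirm.

```bash
python3 - <<'E'
import cv2,numpy as np
c=[]
for f in('s4','s7','s8','s9'):
    im=cv2.imread(f'pics/{f}.png').astype(int)
    print(f,'col204-206 gray',im[146:168,203:207].mean((1,2)).round().astype(int))
E
```

```text
s4 col204-206 gray [52 54 56 63 71 73 74 74 72 46 18 17 13 13 14 26 36 37 34 34 35 28]
s7 col204-206 gray [56 57 59 66 75 77 77 78 78 79 53 20 18 18 14 14 25 38 39 38 35 32]
s8 col204-206 gray [56 58 59 67 74 77 77 77 78 81 59 26 21 15 12 15 21 35 40 38 36 31]
s9 col204-206 gray [55 55 57 66 73 76 76 75 77 79 58 26 19 18 16 14 22 35 38 35 35 30]
```

The foot's edge moved between s4 and s8 by about 1.2 px (roughly 3.6 mm). It then stayed put from s8 to s9 while the handle turned another 0.2 rad. That puts touching at about 1.0 rad, so the foot is about 0.4 rad past touch. I hand in.

```bash
python3 -c "
from h import *
st();print(ctrl.hand_in());st()"
```

```text
10.6333 p [ 0.5648 -0.2632  0.2563] fix [-2.000e-04  3.000e-04  2.563e-01] q [-0.495  0.448  1.247  0.     1.449  0.826] F [ 0.8  0.6 -0.9] M [0.08 0.05 0.06] gw 0.0602
the job is handed in; nothing more can be done
None
the job is handed in; nothing more can be done
```

I pushed the blank home, tightened the clamp, let go of the handle and handed the job in at about 10.6 s. No verdict was reported.

- **Blank home:** I pushed with closed fingers until the force rose to about 20 N with no more movement. The wrist camera then put the blank's near end at x = -0.0999 m in the fixture frame (home is -0.100 m). In the last scene picture it was still against the column and lying straight.
- **Handle turned:** I gripped the T-handle at its centre and turned it clockwise from about 0.41 to 1.41 rad. After I let go and lifted clear, it stayed at that angle.
- **Foot pressing:** The foot moved down about 3.6 mm and then stayed put over the last 0.2 rad of turning. That puts touching at about 1.0 rad, so the handle is about 0.4 rad past it. I estimate roughly 19 N on the blank, well below the 60 N crush limit. This is inferred from the pictures and the handle angle, not measured.
- **Weaker check:** The wrist moment only roughly agreed. It read -0.17 N m before touching, where the drag alone should give about +0.15. It then rose to +0.25 near the end, against an expected 0.27. A sideways load of about 10 N from a grip slightly off-centre built up over the same turn and may explain the offset.

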